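# Uncover the hot pot with the lid lifter

## Robot

A 7-joint arm with a two-finger parallel gripper is mounted at the origin on the work surface. World frame = base frame: x ahead of the robot, y to its left, z up, the work surface at z = 0. Lengths are in m, angles in rad, forces in N, time in s.
With the tool pointing down it reaches from about 0.4 to 0.925 m from the base axis. Payload 5.6 kg.
Tool frame: the origin (TCP) lies at the very end of the fingers, on their centre line; the grasp point (between the pads) lies 19 mm behind it; z points along the fingers, y is the line along which they close (so a half turn about z gives the same grasp; the last joint's range is limited). The gripper opens to 85 mm and grips with 20 to 120 N. Pads are 22 mm wide; open, the fingers measure 114 mm over their backs; the gripper's body (76 mm by 85 mm) begins 54 mm behind the grasp point. The pads swing forward as they close: fully open they stand 13 mm farther back than shut.
Start: joints at [1.259, 0.468, -0.012, 1.603, 0.006, 1.071, -0.056], TCP at [0.173, -0.627, 0.231] pointing down, gripper open.
Joint ranges: [-2.53, 2.53], [-0.31, 2.02], [-1.57, 1.55], [0.28, 2.44], [-1.29, 4.43], [0.15, 1.84], [-2.92, 2.92]. Speed limits (rad/s): [2.57, 2.57, 3.14, 3.14, 3.14, 3.14, 3.14].

## Interface

Orientations are given as a unit quaternion [x, y, z, w].
In Python, from workcell import r, imaging gives the robot as it stands. Calls block until the motion is done:
- r.movep(position, orientation): joint-space move of the TCP to a pose.
- r.move_linear(position, ori=None, feed=0.15): straight line of the TCP; ori=None keeps the orientation; feed is the mean speed in m/s.
- r.goto_joints(angles): joint-space move.
- r.let_go() and r.close(grip_force=None): open the fingers fully, or close them until they stop; grip_force is the grip in N (None keeps the last).
- r.pause(seconds).
- r.solve_ik(position, orientation): joint angles nearest the present ones, or None.
- r.sense(): the state.
- imaging.snapshot(name): name is "side" or "top"; returns a dict with "pixels" (480x640x3 uint8, red, green, blue), "z_map" (480x640 float32, m along the optical axis (not along the pixel's ray), 0 where there is no reading), "intrinsics" (3x3 intrinsics, pixels), "k1" (the pictures are not rectified: a ray, as slopes to the right and down, at radius r is drawn at 1 + k1 r^2 times it, then the intrinsics apply), "world_to_cam" (4x4, takes a point from world to camera coordinates). Camera axes: x right, y up, looking along -z (the intrinsics and any distortion apply to the point x, -y, -z); pixel columns grow to the right and rows downward; lengths in m; the calibration is good to about 2 mm. A picture is of the moment at which its call begins.
A pose or a line that the arm cannot do raises r.PlanningError and nothing moves.
- r.sign_off(): hands the job in; it is judged then, once.
The state is a dict: "time_s": time; "joint_pos": joint angles; "dq": joint speeds; "tau": joint torques, N m; "tcp_pos": TCP position; "eef_rot": TCP orientation; "force": force on the tool from outside, world axes, zero at the start; "moment": the same for the moment, N m; "finger_gap": opening from 0.0 (shut) to 1.0 (fully open); "grip_force": force on a finger pad.
Only numpy, scipy, OpenCV 4.12 (cv2) and the standard library are available. Lean on these libraries where they do the work, as an engineer would, in place of code of your own. Each camera call takes 0.05 s, during which the arm holds its last target. There are 200 camera calls.

## Task

The pot's lid is too hot to touch: take the lid lifter from its stand, hook it under the middle of the lid's loop handle, lift the lid off the pot and carry it level to the middle of the round wooden trivet, setting it down flat while still hooked. Then unhook the lifter and hang it back on the prongs of its stand. Do not touch the lid with the robot, tip it, drop it, fling it or rest it on the table, and leave the bottle, bowl and cup where they are.

Things in the scene. Friction and masses are not known exactly. Their poses are not given: they have to be found in the camera images.
- lifter_grip (a point): Centre of the lid lifter's upright black handle block: 24 mm (x) x 30 mm (y) x 60 mm (z). Below it, 30 to 36 mm under this point, a steel flange 36 mm (x) x 66 mm (y). z is up along the tool, x the way the hook's tip points. At the start the lifter hangs in the stand, tip pointing roughly away from the robot.
- lifter_seat (a point): Middle of the hook's seat (top of its tongue), 126 mm straight below the handle's centre; same axes. Tongue 32 mm long in x, 20 mm wide, 5 mm thick; at its +x end an upturned lip 5 mm thick, 10 mm high, at its -x end the shank; 22 mm free between them. The hook enters a loop moving along +x and leaves along -x.
- lifter: The whole lid lifter (loose, about 160 g); origin at the hook seat, axes as lifter_seat. A flat steel shank, 20 mm wide in y and 5 mm thick, its middle 13.5 mm to -x of the handle's axis, joins the flange to the J-shaped hook.
- lid: Round aluminium lid (loose, 0.33 to 0.6 kg), brim radius 106 mm, 5 mm thick, dome 15 mm high in the middle. Origin at the centre of the brim's underside; below it a step of radius 90 mm goes 8 mm down into the pot with 6 mm of play. z up; the loop handle runs along y.
- lid_loop (a point): Middle of the top bar of the lid's loop handle, 56 mm above the lid's origin. The bar is round, 8 mm thick, runs along the lid's y (76 mm between the middles of its two legs); 37 mm free height between the bar and the dome. The centre of mass lies below this point. Lid yaw at the start up to 1 rad either way.
- pot: Steel pot, fixed; origin at the centre of its underside on the table. Outer radius 100 mm, rim 85 mm above the table, where the lid's brim rests. Two black side handles reach 135 mm out along its y, 71 mm high.
- trivet: Round wooden trivet, fixed; radius 85 mm, flat top 18 mm above the table, origin at the centre of its underside. Pot and trivet stand one left, one right, either way. When the lid sits on it (on its 8 mm step), the lid's origin is 26 mm and its loop bar 82 mm above the table.
- trivet_top (a point): Centre of the trivet's top face, 18 mm above the table.
- stand: Lifter stand, fixed; origin on the table under the hanging lifter's handle. Two level steel prongs (8 mm thick, 36 mm free gap, tops 130 mm up) run along its x from 44 mm in front (-x, open end) to a post 55 mm behind (+x), nothing above 131 mm. Foot 100 mm square, 12 mm thick, from 30 mm in front to 70 mm behind.
- stand_rest (a point): Point between the prongs, 130 mm above the table, where the middle of the flange's underside belongs: the flange lies across both prongs, the hook hangs between them, the handle's centre 36 mm above this point. With the hook's tip along the stand's x the hook passes straight up or down through the gap.
- oil: Oil bottle, bystander, radius 27 mm, 170 mm tall; origin at the centre of its underside.
- bowl: Steel bowl, bystander, radius 75 mm, 60 mm tall; origin at the centre of its underside.
- cup: White cup, bystander, radius 33 mm, 60 mm tall; origin at the centre of its underside.
- table: The table, top at height 0.
Mind the look-alikes: they are no part of the job. There is more than one size of the trivet; the job needs the middle-sized.

How it is judged:
By the outcome, as a careful person would: the job done as asked, in the order asked, and still so for the second after the job is handed in, with the robot touching nothing.
It also fails if it takes over 61 s, if anything falls off the work surface, if the arm or the gripper's body presses on something with over 40 N, if the wrist force passes 120 N, or if a joint passes its speed limit or range.

## Working session

There is one attempt and no reset: what is moved stays moved. The work goes in short steps, each a Python script; the robot and the scene stay as the last script left them, time stands still between calls to the robot, and variables do not carry over. Pictures are saved under pics/ and viewed, at most 10 in all, crops included, and the job is handed in when it is done.

```bash
mkdir -p pics; ls
cat > h.py <<'E'
import numpy as np, cv2
from workcell import r, imaging
def cloud(s):
    K=s["intrinsics"];k1=s["k1"];z=s["z_map"]
    v,u=np.mgrid[0:480,0:640].astype(np.float64)
    D=np.array([k1,0,0,0,0],float)
    p=cv2.undistortPoints(np.stack([u.ravel(),v.ravel()],1)[:,None],np.array(K,float),D).reshape(480,640,2)
    P=np.stack([p[...,0]*z,-p[...,1]*z,-z,np.ones_like(z)],-1)
    W=P@np.linalg.inv(np.array(s["world_to_cam"],float)).T
    W=W[...,:3]; W[z<=0]=np.nan
    return W
def save(n,im): cv2.imwrite("pics/"+n,cv2.cvtColor(im,cv2.COLOR_RGB2BGR))
E
python3 - <<'E'
from h import *
for n in("top","side"):
    s=imaging.snapshot(n); np.savez(n+".npz",**{k:np.array(v) for k,v in s.items()}); save(n+".png",s["pixels"])
    print(n,s["intrinsics"],s["k1"],np.linalg.inv(s["world_to_cam"]).round(3),(s["z_map"]>0).mean())
print(r.sense())
E
```

```text
pics
top [[556.51446969   0.         324.75042943]
 [  0.         556.51446969 236.51246552]
 [  0.           0.           1.        ]] -0.026086475025300135 [[ 0.028  0.995 -0.098  0.305]
 [-0.999  0.03   0.017  0.016]
 [ 0.02   0.097  0.995  1.427]
 [ 0.     0.     0.     1.   ]] 0.996044921875
side [[489.02011113   0.         318.57840612]
 [  0.         489.02011113 239.43981049]
 [  0.           0.           1.        ]] -0.05493006210701624 [[-0.763  0.301 -0.572 -0.215]
 [-0.646 -0.377  0.664  0.784]
 [-0.016  0.876  0.482  0.678]
 [ 0.     0.     0.     1.   ]] 0.993740234375
{'time_s': 0.1, 'joint_pos': array([ 1.25900683,  0.46830748, -0.0116162 ,  1.60352539,  0.00601166,
        1.07138455, -0.05629617]), 'dq': array([-0.00014847, -0.00143998,  0.00030372, -0.00093229,  0.00096786,
        0.00104095,  0.00010425]), 'tau': array([ 1.12000103e-03, -5.33519411e+01,  2.13635486e-02, -2.51967502e+01,
        1.14473677e-02,  4.29980239e-03,  4.57409726e-05]), 'tcp_pos': array([ 0.17242734, -0.62619971,  0.23042421]), 'eef_rot': array([ 9.90985185e-01,  1.33969138e-01, -1.65225261e-04, -7.77814777e-04]), 'force': array([ 0.583567  ,  0.87408545, -0.04794168]), 'moment': array([ 0.03626444,  0.02549406, -0.02335488]), 'grip_force': 0.0, 'finger_gap': 1.0009030339993634}
```

View pics/top.png

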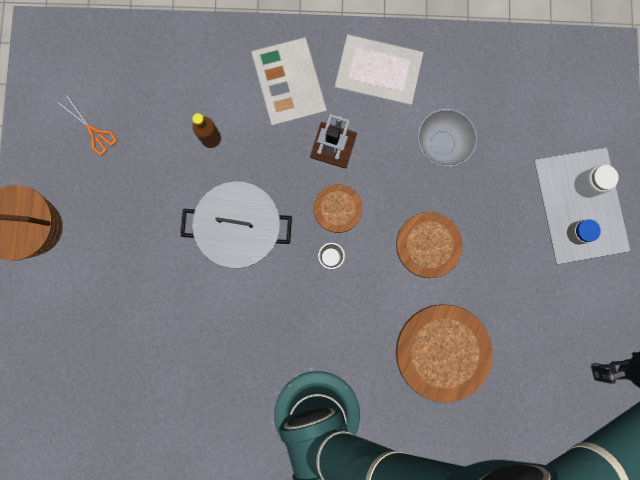

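View pics/side.png

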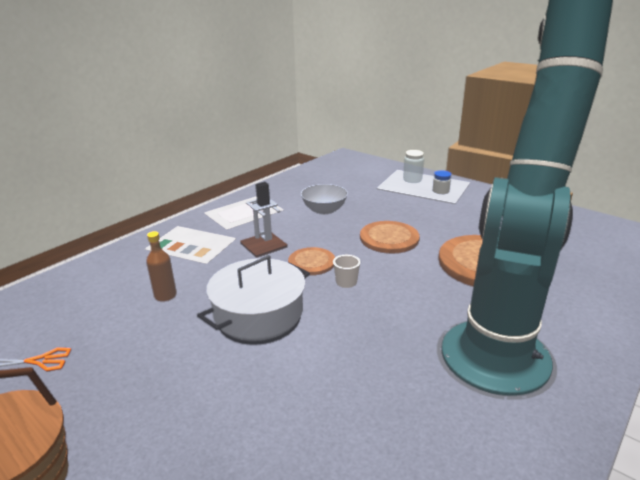

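The top view shows three trivets: small at (338,208), middle at (430,245) and large at (445,353). The middle-sized one at (430,245) fits if its radius measures 85 mm. The lidded pot is at (236,224) with its loop at (234,222), and the lifter in its stand is at (334,135). The bottle is at (206,132), the bowl at (447,137) and the cup at (331,256). In the side view the handle is at (263,194) and the loop at (254,270).

```bash
cat > m.py <<'E'
from h import *
C={}
for n in("top","side"):
    s=dict(np.load(n+".npz")); C[n]=(s,cloud(s))
def ray_plane(s,pts,z):
    K=s["intrinsics"];p=cv2.undistortPoints(np.array(pts,float).reshape(-1,1,2),K,np.array([s["k1"],0,0,0,0],float)).reshape(-1,2)
    T=np.linalg.inv(s["world_to_cam"]); d=np.c_[p[:,0],-p[:,1],-np.ones(len(p))]@T[:3,:3].T; o=T[:3,3]
    return o+d*((z-o[2])/d[:,2])[:,None]
s,W=C["top"]; im=s["pixels"]; hsv=cv2.cvtColor(im,cv2.COLOR_RGB2HSV)
m=((hsv[...,0]<18)&(hsv[...,1]>90)&(hsv[...,2]>80)).astype(np.uint8)
for c in cv2.findContours(m,0,1)[0]:
    if cv2.contourArea(c)<800: continue
    P=ray_plane(s,c,0.018); e,rad=cv2.minEnclosingCircle(P[:,None,:2].astype(np.float32))
    mk=np.zeros((480,640),np.uint8);cv2.drawContours(mk,[c],-1,1,-1)
    print("brown",c.mean((0,1)).round(),e,rad,"area r",np.sqrt(cv2.contourArea(P[:,None,:2].astype(np.float32))/np.pi),"z",np.nanmedian(W[mk>0][:,2]))
dark=(hsv[...,2]<75)
def show(n,mask,W):
    P=W[mask];print(n,len(P),"med",np.nanmedian(P,0).round(4),"min",np.nanpercentile(P,3,axis=0).round(4),"max",np.nanpercentile(P,97,axis=0).round(4))
for n in C:
    s,W=C[n];h=cv2.cvtColor(s["pixels"],cv2.COLOR_RGB2HSV)[...,2]
    if n=="top": lb=(slice(205,240),slice(205,262)); hb=(slice(110,150),slice(315,355))
    else: lb=(slice(252,292),slice(230,280)); hb=(slice(175,210),slice(250,275))
    for nm,b in(("loop",lb),("handle",hb)):
        mk=np.zeros((480,640),bool);mk[b]=h[b]<80
        if nm=="loop": mk&=W[...,2]>0.125
        else: mk&=W[...,2]>0.13
        show(n+nm,mk,W)
        P=W[mk];P=P[np.isfinite(P[:,0])]; t=P[P[:,2]>np.percentile(P[:,2],90)-0.006]
        (c,wh,a)=cv2.minAreaRect(t[:,None,:2].astype(np.float32)); print("  top z",np.median(t[:,2]),len(t),"rect",c,wh,a)
# lid circle from depth
s,W=C["top"];b=np.zeros((480,640),bool);b[170:280,180:295]=1
mk=(b&(W[...,2]>0.083)).astype(np.uint8);c=max(cv2.findContours(mk,0,1)[0],key=cv2.contourArea)
P=ray_plane(s,c,0.090);print("lid",cv2.fitEllipse(P[:,None,:2].astype(np.float32)), W[200,215],W[255,236])
A=cv2.resize(im[100:175,290:375],None,fx=5,fy=5,interpolation=2);B=cv2.resize(im[200:290,380:480],None,fx=4,fy=4,interpolation=2)
X=np.zeros((375,825,3),np.uint8);X[:375,:425]=A;X[:360,425:825]=B;save("crop1.png",cv2.resize(X,(800,364)))
E
python3 m.py
```

```text
brown [444. 353.] (0.15989723801612854, -0.3159043490886688) 0.1212674006819725 area r 0.1196178228413622 z 0.025482604889267124
brown [ 22. 239.] (0.41722404956817627, 0.7579815983772278) 0.07552685588598251 area r 0.056455394082525555 z 0.10438063240920559
brown [429. 245.] (0.43107476830482483, -0.2748716473579407) 0.08449948579072952 area r 0.08297284412849781 z 0.017447802737294182
brown [ 23. 205.] (0.5011763572692871, 0.7591418027877808) 0.07965885102748871 area r 0.05441468259129964 z 0.10469354855247093
brown [338. 208.] (0.5180510878562927, -0.03843541443347931) 0.06219221279025078 area r 0.06076926077382393 z 0.012772511144794496
toploop 93 med [0.4603 0.208  0.1432] min [0.4528 0.1704 0.1361] max [0.4661 0.2449 0.1487]
  top z 0.14401538281195259 77 rect (0.45982202887535095, 0.2089425027370453) (0.07749729603528976, 0.006173301488161087) 82.73471069335938
tophandle 211 med [ 0.6588 -0.0165  0.1929] min [ 0.6512 -0.0304  0.1421] max [ 0.6753 -0.0019  0.1994]
  top z 0.19560833499120744 117 rect (0.6642376184463501, -0.01609938032925129) (0.027545126155018806, 0.024534137919545174) 72.02275848388672
sideloop 0 med [nan nan nan] min [nan nan nan] max [nan nan nan]
  return np.nanmean(a, axis, out=out, keepdims=keepdims)
  return np.nanmean(a, axis, out=out, keepdims=keepdims)
Traceback (most recent call last):
  File "m.py", line 28, in <module>
    P=W[mk];P=P[np.isfinite(P[:,0])]; t=P[P[:,2]>np.percentile(P[:,2],90)-0.006]
                                                 ~~~~~~~~~~~~~^^^^^^^^^^^
IndexError: index -1 is out of bounds for axis 0 with size 0
```

```bash
sed -i 's/mk\[b\]=h\[b\]<80/mk[b]=h[b]<(80 if n=="top" else 130)/; s/>0.125/>0.12/; s/s,W=C\[n\];h=/s,W=C[n];print(n,np.nanmedian(W[300:330,330:400] if n=="side" else W[300:330,100:200],axis=(0,1)));h=/' m.py
cat >> m.py <<'E'
# stand: prongs, foot
s,W=C["top"];b=np.zeros((480,640),bool);b[105:175,300:365]=1
v=im.max(2)
mk=b&(W[...,2]>0.115)&(W[...,2]<0.14)&(v>110);P=W[mk];print("prong z",np.median(P[:,2]),len(P),cv2.minAreaRect(P[:,None,:2].astype(np.float32)))
ft=b&(hsv[...,0]<20)&(hsv[...,1]>80)&(v>30)&(v<130)&(W[...,2]<0.03)
P=W[ft];print("foot",np.median(P[:,2]),len(P),cv2.minAreaRect(P[:,None,:2].astype(np.float32)))
E
python3 m.py
```

```text
brown [444. 353.] (0.15989723801612854, -0.3159043490886688) 0.1212674006819725 area r 0.1196178228413622 z 0.025482604889267124
brown [ 22. 239.] (0.41722404956817627, 0.7579815983772278) 0.07552685588598251 area r 0.056455394082525555 z 0.10438063240920559
brown [429. 245.] (0.43107476830482483, -0.2748716473579407) 0.08449948579072952 area r 0.08297284412849781 z 0.017447802737294182
brown [ 23. 205.] (0.5011763572692871, 0.7591418027877808) 0.07965885102748871 area r 0.05441468259129964 z 0.10469354855247093
brown [338. 208.] (0.5180510878562927, -0.03843541443347931) 0.06219221279025078 area r 0.06076926077382393 z 0.012772511144794496
top [ 0.23321279  0.43047772 -0.00055701]
toploop 95 med [0.4603 0.208  0.1431] min [0.4528 0.1698 0.1324] max [0.4661 0.2457 0.1487]
  top z 0.14401538281195259 77 rect (0.45982202887535095, 0.2089425027370453) (0.07749729603528976, 0.006173301488161087) 82.73471069335938
tophandle 211 med [ 0.6588 -0.0165  0.1929] min [ 0.6512 -0.0304  0.1421] max [ 0.6753 -0.0019  0.1994]
  top z 0.19560833499120744 117 rect (0.6642376184463501, -0.016099380329
[... 360 characters left out ...]
dehandle 295 med [ 0.6588 -0.0093  0.1707] min [ 0.6517 -0.026   0.1396] max [0.6757 0.0008 0.1971]
  top z 0.19498721619792708 65 rect (0.6646583676338196, -0.013838080689311028) (0.02946353144943714, 0.021779971197247505) 75.07560729980469
lid ((0.46029579639434814, 0.20972277224063873), (0.20863646268844604, 0.20893190801143646), 177.2831268310547) [0.51641145 0.26097889 0.09418721] [0.38512014 0.20480077 0.092298  ]
prong z 0.13221355098280996 463 ((0.675540566444397, -0.019087370485067368), (0.06554065644741058, 0.10389306396245956), 73.35259246826172)
foot 0.011130884781824002 682 ((0.6847988367080688, -0.02314615249633789), (0.0979682132601738, 0.09926460683345795), 74.49493408203125)
```

View pics/crop1.png

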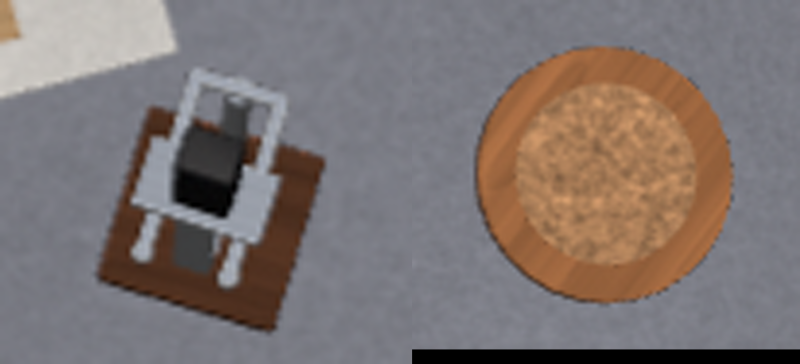

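The crop confirms both targets. The middle trivet measures r ≈ 84 mm with its top at 0.0175, so (0.431,-0.275) is the trivet to use. The lifter's flange lies across the prongs, which open towards the robot, and the stand yaw is about -16°. The lid loop is at (0.460,0.209,≈0.141), with lid yaw about -8°.

```bash
cat >> h.py <<'E'
def q(yaw,off=np.pi/2):   # tool down, fingers closing along lifter x (lifter yaw given)
    a=yaw+off; return np.array([np.cos(a/2),np.sin(a/2),0,0])
GX,GY,SY=0.6650,-0.0160,-0.280     # handle/stand
LX,LY,LYAW=0.4600,0.2095,-0.140    # lid
TX,TY=0.431,-0.275
OFF=np.pi/2
E
python3 - <<'E'
from h import *
for off in(np.pi/2,-np.pi/2,0,np.pi):
  print(off)
  for p,y in(([GX,GY,.34],SY),([GX,GY,.147],SY),([LX,LY,.22],LYAW),([LX,LY,.36],LYAW),([TX,TY,.16],LYAW),([TX,TY,.3],LYAW),([TX-.08,TY,.3],LYAW)):
    s=r.solve_ik(np.array(p),q(y,off)); print(None if s is None else np.round(s,2))
E
```

```text
1.5707963267948966
[ 0.44  0.51 -0.7   1.4   0.33  1.35 -0.55]
[ 0.38  0.67 -0.59  1.6   0.42  1.01 -0.62]
[ 0.3   0.42 -0.97  1.92  0.4   1.02 -0.99]
[ 0.29  0.21 -0.9   1.74  0.18  1.27 -0.79]
[ 0.86  0.37 -0.43  1.98  0.21  0.83  0.18]
[ 0.88  0.2  -0.44  1.84  0.09  1.13  0.28]
[ 1.    0.07 -0.42  1.97  0.03  1.11  0.42]
-1.5707963267948966
[ 0.71  0.79 -1.32  1.38  0.76  1.54  2.31]
[ 0.73  1.06 -1.33  1.58  1.05  1.36  2.13]
[ 0.49  0.62 -1.31  1.91  0.66  1.15  1.93]
[ 0.55  0.37 -1.29  1.73  0.36  1.32  2.18]
[ 0.36  0.33  0.17  2.01 -0.08  0.81 -2.71]
[ 0.45  0.16  0.06  1.86 -0.01  1.12 -2.77]
[ 0.56  0.04  0.03  2.   -0.    1.1  -2.69]
0
[ 0.28  0.46 -0.44  1.41  0.2   1.32 -2.03]
[ 0.18  0.6  -0.29  1.61  0.2   0.95 -2.03]
[ 0.44  0.54 -1.21  1.91  0.58  1.1  -2.71]
[ 0.58  0.43 -1.38  1.73  0.43  1.35 -2.59]
[ 0.61  0.34 -0.13  2.    0.06  0.81 -1.26]
[ 0.65  0.17 -0.17  1.85  0.03  1.12 -1.24]
[ 0.74  0.05 -0.16  1.99  0.01  1.1  -1.13]
3.141592653589793
[ 0.49  0.54 -0.79  1.39  0.38  1.36  0.98]
[ 0.55  0.77 -0.88  1.59  0.65  1.09  0.79]
[ 0.42  0.52 -1.17  1.91  0.54  1.08  0.46]
[ 0.29  0.21 -0.9   1.74  0.18  1.27  0.78]
[ 1.06  0.42 -0.68  1.97  0.35  0.87  1.63]
[ 1.1   0.24 -0.69  1.82  0.17  1.14  1.78]
[ 1.22  0.09 -0.65  1.96  0.06  1.11  1.97]
```

Run:
```python
from h import *
r.move_linear([0.173,-0.627,0.36],feed=0.2)
r.movep([GX,GY,.34],q(SY))
r.move_linear([GX,GY,.147],feed=0.12)
print(r.sense()["force"])
r.close(80); s=r.sense(); print(s["finger_gap"],s["grip_force"],s["force"],s["tcp_pos"],s["time_s"])
r.move_linear([GX,GY,.30],feed=0.1)
s=r.sense(); print(s["force"],s["tcp_pos"],s["grip_force"],s["time_s"],s["finger_gap"])
a=imaging.snapshot("side");np.savez("s2.npz",**{k:np.array(v) for k,v in a.items()})
b=imaging.snapshot("top");np.savez("t2.npz",**{k:np.array(v) for k,v in b.items()})
save("g.png",np.hstack([cv2.resize(a["pixels"][80:280,180:340],(400,500)),cv2.resize(b["pixels"][80:260,260:404],(400,500))]))
```

```text
[-0.56534264  0.64453062  0.17182046]
0.27040821478761984 78.14450740814209 [ 0.89807397 -0.25044175  2.09758072] [ 0.6652751  -0.01603043  0.14735681] 6.0083
[ 0.12894303  0.48849837 -0.97028551] [ 0.6646989  -0.01612771  0.29918522] 78.24230074882507 7.6917 0.2729237546874497
```

View pics/g.png

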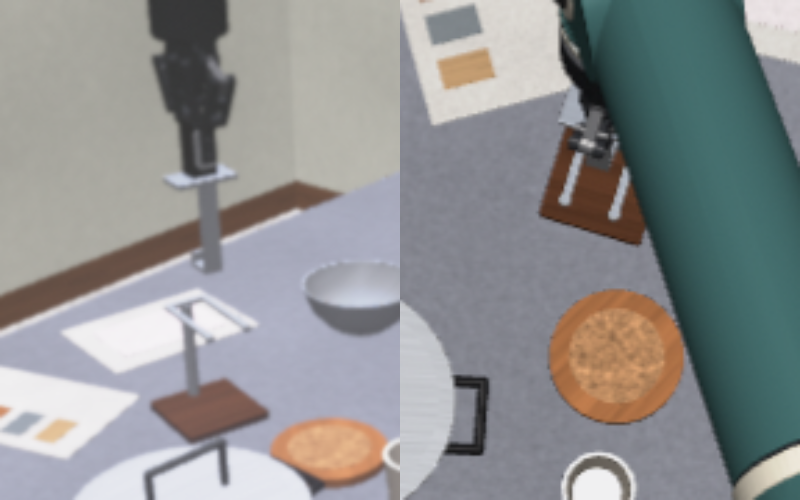

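The side crop shows the lifter held upright and clear of the stand, with the hook at about side pixel (262,187). I'll check the hook's position in the hand, then hook the lid.

Run:
```python
from h import *
s=dict(np.load("s2.npz"));W=cloud(s)
B=W[145:200,240:290].reshape(-1,3);B=B[np.isfinite(B[:,0])];d=B-[.6647,-.0161,0]
c,sn=np.cos(SY),np.sin(SY);X=d[:,0]*c+d[:,1]*sn;Y=-d[:,0]*sn+d[:,1]*c
m=(abs(X)<.03)&(abs(Y)<.06)&(B[:,2]>.15)
for lo,hi in((.18,.2),(.2,.22),(.22,.24),(.24,.26),(.27,.30)):
    k=m&(B[:,2]>lo)&(B[:,2]<hi); print(lo,k.sum(),np.percentile(X[k],[5,50,95]).round(4),np.percentile(Y[k],[3,50,97]).round(4))
print("bottom",np.percentile(B[m&(abs(Y)<.012)][:,2],[0,1,3]))
```

```text
0.18 66 [-0.0178 -0.0119  0.0155] [-0.0094  0.0043  0.0106]
0.2 63 [-0.0175 -0.0142  0.0143] [-0.0096  0.0023  0.0106]
0.22 61 [-0.0189 -0.0151 -0.0116] [-0.0089  0.0008  0.0104]
0.24 60 [-0.0188 -0.0146 -0.0111] [-0.0098  0.0018  0.0104]
0.27 223 [-0.0184 -0.0127  0.0108] [-0.0294  0.0055  0.0332]
bottom [0.18698108 0.18778468 0.18996998]
```

```bash
cat >> h.py <<'E'
def back(x,y,d,z): return [x-d*np.cos(LYAW),y-d*np.sin(LYAW),z]
E
python3 - <<'E'
from h import *
r.move_linear(back(LX,LY,.065,.31),q(LYAW),feed=0.16)
r.move_linear(back(LX,LY,.065,.223),feed=0.12)
print(r.sense()["force"])
r.move_linear(back(LX,LY,0,.223),feed=0.06)
print(r.sense()["force"])
a=imaging.snapshot("side")
r.move_linear(back(LX,LY,0,.241),feed=0.03)
s=r.sense();print(s["force"],s["tcp_pos"],s["time_s"])
b=imaging.snapshot("side");t=imaging.snapshot("top")
save("hk.png",np.hstack([cv2.resize(i["pixels"][y:y+160,x:x+160],(266,400),interpolation=2) if 0 else cv2.resize(i["pixels"][y:y+200,x:x+133],(266,400)) for i,y,x in((a,150,190),(b,150,190),(t,130,180))]))
E
```

```text
[-0.31117326 -0.10153277 -1.47389409]
[ 0.55388599  0.65444796 -1.89718526]
[-0.28702918  0.57120845 -2.40158421] [0.45995229 0.20936124 0.24093032] 13.0833
```

View pics/hk.png

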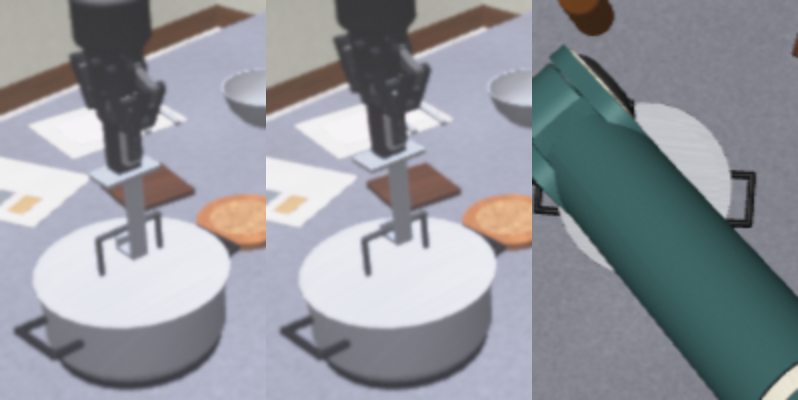

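The side crops show the hook's tongue under the middle of the loop bar (crop about (130,235)), with the lid still seated. Next I'll lift gently and check.

Run:
```python
from h import *
r.move_linear(back(LX,LY,0,.256),feed=0.02)
s=r.sense();print(s["force"],s["moment"],s["time_s"])
r.move_linear(back(LX,LY,0,.330),feed=0.06)
s=r.sense();print(s["force"],s["moment"],s["tcp_pos"],s["time_s"])
b=imaging.snapshot("side");save("lift.png",b["pixels"][80:360,130:400])
W=cloud(b);g=b["pixels"].min(2)
# brim underside / lid plane: fit plane to lid surface points
P=W[200:330,190:320].reshape(-1,3);P=P[(P[:,2]>.145)&(P[:,2]<.20)]
d=np.hypot(P[:,0]-LX,P[:,1]-LY);P=P[(d>.05)&(d<.103)];
d=np.hypot(P[:,0]-LX,P[:,1]-LY)
A=np.c_[P[:,:2]-[LX,LY],np.ones(len(P)),d]; print(len(P),np.linalg.lstsq(A,P[:,2],rcond=None)[0],P.mean(0))
```

```text
[-1.26519912 -0.74983705 -7.2358567 ] [ 0.03433562 -0.00611111  0.0444279 ] 14.0833
[-0.06679225 -0.42608204 -7.01480375] [-0.00287036 -0.00859408 -0.02433529] [0.45978568 0.20935093 0.32955389] 15.4667
2855 [ 0.00253275 -0.00505717  0.19009267 -0.15671953] [0.44097342 0.22646088 0.17742719]
```

View pics/lift.png

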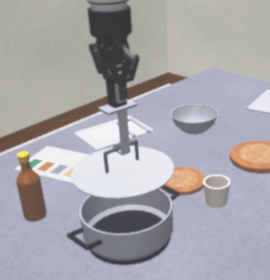

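The lid hangs level (slopes ≤ 0.005) and is clear of the pot. Next: carry it, hold above the trivet and check the lid's centre.

```bash
cat >> h.py <<'E'
def lidfit(c,zlo,zhi,name="side"):
    b=imaging.snapshot(name);W=cloud(b);g=b["pixels"].astype(int)
    grey=(g.max(2)-g.min(2)<30)&(g.min(2)>110)
    m=grey&(W[...,2]>zlo)&(W[...,2]<zhi)&(np.hypot(W[...,0]-c[0],W[...,1]-c[1])<.13)
    m=cv2.morphologyEx(m.astype(np.uint8),cv2.MORPH_OPEN,np.ones((3,3)))
    ct=max(cv2.findContours(m,0,1)[0],key=cv2.contourArea).reshape(-1,2)
    h=cv2.convexHull(ct).reshape(-1,2); P=W[h[:,1],h[:,0]]; P=P[np.isfinite(P[:,0])]
    A=np.c_[2*P[:,:2],np.ones(len(P))];s=np.linalg.lstsq(A,(P[:,:2]**2).sum(1),rcond=None)[0]
    return s[:2].round(4),np.sqrt(s[2]+s[:2]@s[:2]).round(4),P[:,2].mean().round(4),len(P),b
E
python3 - <<'E'
from h import *
print(lidfit((LX,LY),.14,.2)[:4])
r.move_linear([TX,TY,.33],feed=0.11)
r.pause(.5)
s=r.sense();print(s["force"],s["moment"],s["tcp_pos"],s["time_s"])
for n in("side","top"):
    f=lidfit((TX,TY),.14,.2,n);print(n,f[:4]);save("c_"+n+".png",f[4]["pixels"])
im=np.hstack([cv2.imread("pics/c_side.png")[60:360,270:570],cv2.imread("pics/c_top.png")[130:430,330:630]]);cv2.imwrite("pics/c.png",im)
E
```

```text
(array([0.4622, 0.2097]), np.float64(0.1047), np.float64(0.1733), 35)
[ 0.34737611  0.93822128 -6.84454237] [ 0.03324034 -0.02035457 -0.02485687] [ 0.43101561 -0.27499437  0.32998758] 20.625
side (array([ 0.4358, -0.2778]), np.float64(0.1028), np.float64(0.1737), 29)
top (array([ 0.4332, -0.2713]), np.float64(0.103), np.float64(0.1737), 34)
```

View pics/c.png

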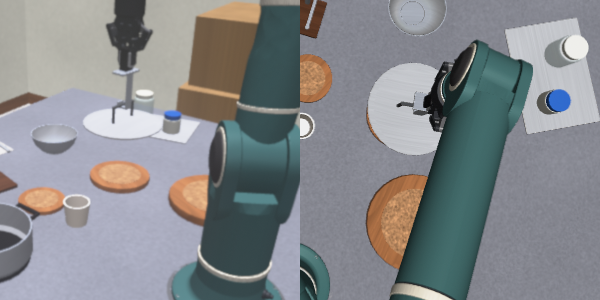

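The lid is level above the middle trivet and centred within about 2 mm in x. Next I'll set it down slowly, with a side-view check of the trivet centre first.

Run:
```python
from h import *
import sys; sys.argv=['']
b=imaging.snapshot("side");W=cloud(b);h=cv2.cvtColor(b["pixels"],cv2.COLOR_RGB2HSV)
m=((h[...,0]<18)&(h[...,1]>90)&(h[...,2]>80)&(np.hypot(W[...,0]-TX,W[...,1]-TY)<.11)&(W[...,2]>.012))
ct=max(cv2.findContours(m.astype(np.uint8),0,1)[0],key=cv2.contourArea).reshape(-1,2)
P=W[ct[:,1],ct[:,0]];e=cv2.minEnclosingCircle(P[:,None,:2].astype(np.float32));print("trivet side",e,np.median(P[:,2]))
x,y=TX-.002,TY
r.move_linear([x,y,.205],feed=0.08)
r.move_linear([x,y,.188],feed=0.025); print(r.sense()["force"])
r.move_linear([x,y,.180],feed=0.015)
s=r.sense();print(s["force"],s["tcp_pos"],s["time_s"])
f=lidfit((x,y),.02,.05);print("lid",f[:4])
save("down.png",cv2.resize(f[4]["pixels"][130:280,300:480],(720,600)))
```

```text
trivet side ((0.43204498291015625, -0.27333417534828186), 0.08615807443857193) 0.01708100539053059
[-0.69413922 -0.3334872  -7.44529693]
[-0.58888176  0.47926817 -2.02575327] [ 0.42926362 -0.27509163  0.18024514] 24.0083
lid (array([ 0.4325, -0.2753]), np.float64(0.1048), np.float64(0.0303), 30)
```

View pics/down.png

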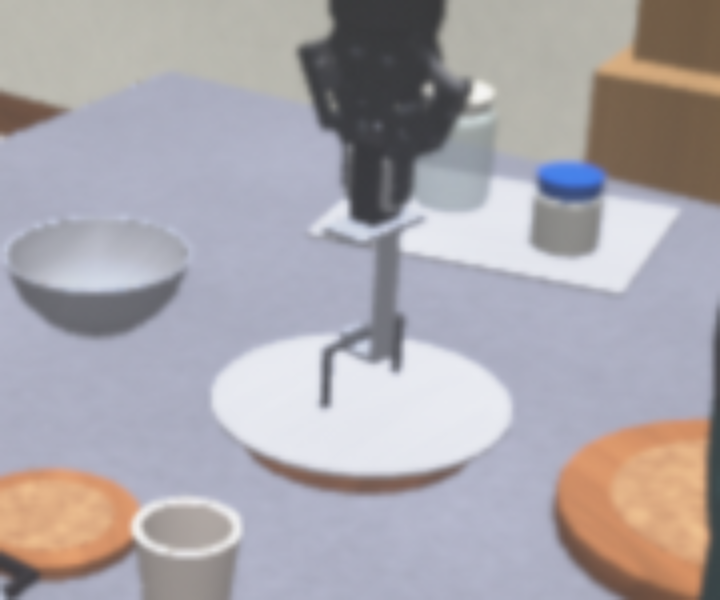

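The lid sits flat on the middle trivet, still hooked and unloaded (Fz fell back to the lifter's weight). Next: unhook and return the lifter.

Run:
```python
from h import *
x,y=TX-.002,TY
r.move_linear([x,y,.165],feed=0.04); print(r.sense()["force"])
r.move_linear(back(x,y,.068,.165),feed=0.06); print(r.sense()["force"])
r.move_linear(back(x,y,.068,.30),feed=0.12)
print("lid",lidfit((x,y),.02,.05)[:4])
r.move_linear([GX,GY,.30],q(SY),feed=0.16)
r.move_linear([GX,GY,.165],feed=0.08); print(r.sense()["force"])
r.move_linear([GX,GY,.149],feed=0.03); print(r.sense()["force"])
r.move_linear([GX,GY,.1468],feed=0.01)
s=r.sense();print(s["force"],s["moment"],s["tcp_pos"],s["time_s"])
b=imaging.snapshot("side");save("st.png",cv2.resize(b["pixels"][140:270,200:330],(600,600)))
```

```text
[-0.66439381  0.1030573  -2.83963895]
[-0.24523253  0.17016412 -1.52422103]
lid (array([ 0.4318, -0.2754]), np.float64(0.1052), np.float64(0.0303), 29)
[ 0.32326104  0.89510518 -1.37973121]
[ 0.60864861  0.01867656 -1.05784665]
[-0.49987878  0.08990267  1.93881628] [0.01655153 0.11974229 0.01092474] [ 0.66534994 -0.01590291  0.14734146] 32.6917
```

View pics/st.png

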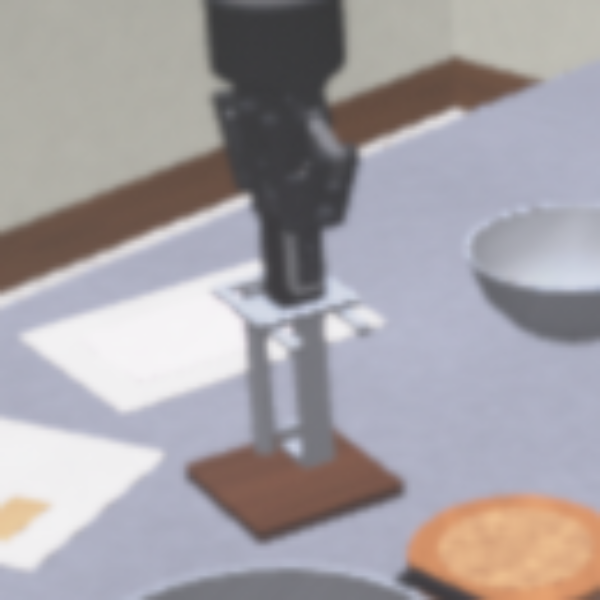

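The flange rests on both prongs (light contact, +2 N) and the hook hangs between them. Release now, then retreat and check.

Run:
```python
from h import *
r.let_go(); r.pause(.2)
r.move_linear([GX,GY,.30],feed=0.1)
r.movep([0.30,-0.52,.36],q(SY))
r.pause(.3);print(r.sense()["time_s"],r.sense()["force"])
a=imaging.snapshot("side");b=imaging.snapshot("top")
save("fin.png",np.hstack([a["pixels"][120:420,120:520],b["pixels"][80:380,170:570]]))
```

```text
37.7833 [-0.33279218  1.12311426  0.00899311]
```

View pics/fin.png

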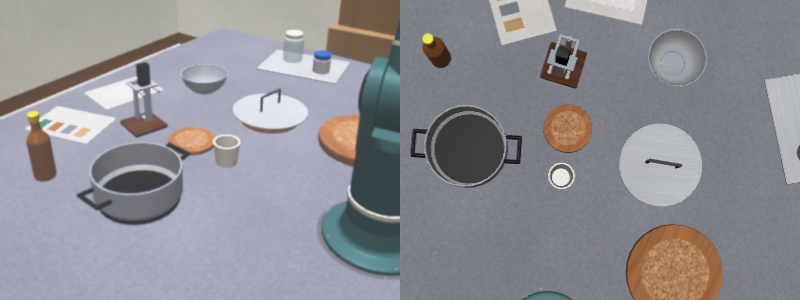

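The lid lies flat and centred on the middle trivet (crop (660,165)), the lifter hangs on its stand (crop (563,60)), and the bottle, bowl and cup have not moved.

```bash
python3 -c "
from h import *
print(r.sign_off())"
```

```text
the job is handed in; nothing more can be done
None
```

The job is handed in: the lid sits flat on the middle-sized trivet, within about 2 mm of its centre, the lifter hangs back on its stand, and the bottle, bowl and cup look unmoved, all in about 38 s of robot time.

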